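# Load the orange syringe cartridge and lock it

## Task

Load the orange-capped syringe cartridge into the droplet loader: lift it up and off its rack hook, lower it upright into the round bore until it sits on the bottom (set it down, do not drop it), let go, then slide the red lock grip all the way to its end stop so that the gate closes around the cartridge's neck. Leave the other two cartridges on their hooks and everything else on the bench where it is.

Things in the scene. Friction and masses are not known exactly. Their poses are not given: they have to be found in the camera images.
- orange: syringe cartridge to load, 140 mm tall, hanging upright, foot 30 mm above the bench, on any one of the rack's three hooks. Origin: centre of its underside; z up its axis. White barrel 30 mm diameter, z 0 to 90 mm (foot chamfered); steel neck 14 mm diameter up to z 112 mm; orange cap 24 (x) by 30 mm (y), z 112 to 140 mm, to be gripped from above. Its hanger is on its +x side.
- orange_cap (a point): centre of the orange cap, 126 mm above the underside, on the axis.
- orange_hanger (a point): orange hanger of the cartridge, 20 mm wide (y): an arm at z 80 to 88 mm out to x = 31 mm from the axis, with a tooth (x 26 to 31 mm) down to z = 64 mm. The arm rests on the hook's tongue, the tooth behind it: raise it over 16 mm (25 is safe), then pull away along the cartridge's -x. Point: under the arm, x = 20, z = 80 mm.
- rack: black fixed rack: base 120 by 270 mm, all below z = 110 mm, with three steel upturned hooks at y = -90, 0, 90 mm: tongues 5 mm thick (x 0 to 5 mm), 24 mm wide, top at z = 110 mm. A hung cartridge has its axis at x = -15.5 mm. Origin: on the bench below the middle tongue's front face; -x is the open side where the cartridges hang.
- blue: white upright syringe cartridge like the orange one, same size, but with blue cap, band and hanger; it hangs on another hook of the rack and stays there. Origin: centre of its underside.
- green: white upright syringe cartridge like the orange one, same size, but with green cap, band and hanger; it hangs on another hook of the rack and stays there. Origin: centre of its underside.
- loader: droplet loader, fixed: black base 140 mm (x) by 255 mm (y), with an aluminium block 90 by 90 mm whose top is 70 mm above the bench, and a black slide track beside it towards -y. Origin: on the bench right under the bore's axis; its y axis is the direction in which the lock slides to its end stop, z up.
- bore (a point): centre of the bore's floor, 30 mm above the bench; axes as the loader's. The bore is vertical, 33.5 mm diameter and 40 mm deep, open at the block's top with a 2 mm chamfer. The cartridge may stand in it at any yaw.
- lock (a joint): sliding lock, m: 0 fully open (towards the loader's -y), 0.060 at the end stop, where its steel fork (z 124 to 130 mm above the bench, slot 20 mm wide) surrounds the neck of a fully seated cartridge, just above the barrel. Starts near open. About 2 N of friction; it stays where left.
- lock_grip (a point): point on the lock's red upright grip 12 mm below its top, where to take it from above: grip 16 mm (loader's x) by 22 mm (y), its top 166 mm above the bench, the grey carriage below it up to z = 124 mm. At the end stop it is 72 mm from the bore's axis towards the loader's -y.
- bottle: bystander: clear bottle with orange cap, 68 mm diameter, 150 mm tall. Origin: centre of its underside.
- jar: bystander: amber jar, 60 mm diameter, 80 mm tall. Origin: centre of its underside.
- beaker: bystander: glass beaker, 70 mm diameter, 85 mm tall. Origin: centre of its underside.
- carton: bystander: white carton 80 by 160 by 60 mm. Origin: centre of its underside.
- tipbox: bystander: blue divided tray 90 by 125 by 50 mm. Origin: centre of its underside.
There are look-alikes about, which are no part of the job. What is shaped like the orange but pink or turquoise is not meant.

How it is judged (in metres and radians):
On the way, in this order (a step that is already met when the one before it is completed fails the run):
1. the gripper has lifted the orange cartridge off its hook: its foot more than 55 mm above the bench, touching the rack no more (height (world z) of orange above 0.055 m and contact force between orange and rack below 0.1 N and contact force between the fingers and orange above 0.3 N), for 0.1 s.
2. the orange cartridge stands fully down in the bore, let go (horizontal distance between orange and bore below 0.004 m and z of orange in the frame of bore between -0.004 and 0.004 m and angle between orange's own z axis and vertical below 0.08 rad and contact force between the fingers and orange below 0.1 N), for 0.1 s.
3. the lock is slid to its end stop (value of joint lock above 0.057 m), for 0.1 s.
At the end, for the whole second after the job is handed in: The orange cartridge stands at rest and upright (within 0.08 rad) in the bore, its underside within 4 mm of the bore's floor and 4 mm of its axis; the lock is within 3 mm of its end stop (joint above 0.057); the blue and green cartridges are still on their hooks (moved less than 30 mm) (horizontal distance between orange and bore below 0.004 m and z of orange in the frame of bore between -0.004 and 0.004 m and angle between orange's own z axis and vertical below 0.08 rad and value of joint lock above 0.057 m and linear speed of orange below 0.02 m/s and distance of each of blue, green from where it was at the start of the episode below 0.03 m); the robot touches nothing.
It fails at once if the orange cartridge is dropped (falls faster than 0.6 m/s out of the fingers) (linear speed of orange above 0.6 m/s and contact force between the fingers and orange below 0.1 N).
It fails at once if another cartridge is moved by more than 30 mm (distance of any of blue, green from where it was at the start of the episode above 0.03 m).
It fails at once if a bystander on the bench is moved by more than 30 mm (distance of any of bottle, jar, beaker, carton, tipbox from where it was at the start of the episode above 0.03 m).
It also fails if it takes over 56 s, if anything falls off the work surface, if the arm or the gripper's body presses on something with over 40 N, if the wrist force passes 120 N, or if a joint passes its speed limit or range.

## Robot

A 6-joint arm with a two-finger parallel gripper is mounted at the origin on the work surface. World frame = base frame: x ahead of the robot, y to its left, z up, the work surface at z = 0. Lengths are in m, angles in degrees, forces in N, time in s.
With the tool pointing down it reaches from about 0.325 to 0.85 m from the base axis. Payload 15.5 kg.
Tool frame: the origin (TCP) lies midway between the tips of the shut fingers; the grasp point (between the pads) lies 19 mm behind it; y points along the fingers, x is the direction in which the jaws open and shut, and the axes are right-handed (so a half turn about y gives the same grasp; the last joint's range is limited). The gripper opens to 91 mm and grips with 3 to 60 N. Pads are 32 mm wide; open, the fingers measure 118 mm over their backs; the gripper's body (76 mm by 178 mm) begins 60 mm behind the grasp point.
Start: joints at [-77.55, 28.281, 77.091, -0, 74.628, -5.472], TCP at [0.192, -0.595, 0.188] pointing down, gripper open.
Joint ranges: [-166.48, 166.48], [-47.26, 123.95], [12.59, 153.08], [-70.14, 250.14], [6.76, 159.57], [-176.63, 176.63]. Speed limits (degrees/s): [108.29, 108.29, 147.25, 172.46, 172.46, 172.46].

## Interface

Orientations are given as a 3x3 rotation matrix whose columns are the frame's x, y, z axes.
In Python, from bench import ctrl gives the robot as it stands. The module is installed in compiled form; this text tells all that it offers. Calls block until the motion is done:
- ctrl.goto(position, orientation): joint-space move of the TCP to a pose.
- ctrl.move_l(position, vel=0.15, ori=None, contact_N=None): straight line of the TCP; ori=None keeps the orientation; vel is the mean speed in m/s. With contact_N (N) it stops when the force on the tool has changed by that much, and returns True; else False.
- ctrl.movej(angles): joint-space move.
- ctrl.command_gripper(opening): opening from 0.0 (shut) to 1.0 (fully open); the grip force is fixed at half the most; returns when the fingers have stopped.
- ctrl.sleep(seconds).
- ctrl.ik(position, orientation): joint angles nearest the present ones, or None.
- ctrl.read_camera(name): name is "scene" or "top"; returns the picture (420x560x3 uint8, blue, green, red); there is no depth.
- ctrl.camera_params(name): a dict with "fx", "fy", "cx", "cy" (pixels), "pose" (4x4, takes a point from camera to world coordinates). Camera axes: x right, y up, looking along -z (the intrinsics and any distortion apply to the point x, -y, -z); pixel columns grow to the right and rows downward; lengths in m; the calibration is good to about 2 mm. A picture is of the moment at which its call begins. camera_params takes no time and is no camera call.
A pose or a line that the arm cannot do raises ctrl.MotionError and nothing moves.
- ctrl.sign_off(): hands the job in, once; it reports no verdict.
Readings, each from a call of its own:
- ctrl.current_t(): time.
- ctrl.current_q(): joint angles.
- ctrl.current_dq(): joint speeds.
- ctrl.current_effort(): joint torques, N m.
- ctrl.current_tool_pos(): TCP position.
- ctrl.current_eef_rot(): TCP orientation.
- ctrl.current_contact_force(): force on the tool from outside, world axes, zero at the start.
- ctrl.current_wrist_torque(): the same for the moment, N m.
- ctrl.current_grip_width(): opening from 0.0 (shut) to 1.0 (fully open).
Only numpy, scipy, OpenCV 4.12 (cv2) and the standard library are available. Lean on these libraries where they do the work, as an engineer would, in place of code of your own. Each camera call takes 0.05 s, during which the arm holds its last target. There are 200 camera calls.

## Working session

There is one attempt and no reset: what is moved stays moved. The work goes in short steps, each a Python script; the robot and the scene stay as the last script left them, time stands still between calls to the robot, and variables do not carry over. Pictures are saved under pics/ and viewed, about 8 in all and at most 12, crops included, and the job is handed in when it is done.

```bash
mkdir -p pics
python3 - <<'E'
from bench import ctrl
import cv2,numpy as np
np.set_printoptions(precision=4,suppress=True)
for n in("scene","top"):
    cv2.imwrite(f"pics/{n}0.png",ctrl.read_camera(n)); print(n,ctrl.camera_params(n))
print(ctrl.current_t(),ctrl.current_eef_rot())
E
```

```text
scene {'fx': 382.3820678363277, 'fy': 382.3820678363277, 'cx': 278.25396125150144, 'cy': 209.47381302377408, 'pose': array([[ 0.2444, -0.7033,  0.6676,  1.2789],
       [ 0.9697,  0.1791, -0.1662, -0.2719],
       [-0.0026,  0.688 ,  0.7258,  0.8927],
       [ 0.    ,  0.    ,  0.    ,  1.    ]])}
top {'fx': 436.31794872136413, 'fy': 436.31794872136413, 'cx': 294.02846421612077, 'cy': 212.23652220909693, 'pose': array([[-0.0189,  0.9937, -0.1106,  0.443 ],
       [-0.9997, -0.0206, -0.0147, -0.1169],
       [-0.0168,  0.1103,  0.9938,  1.3459],
       [ 0.    ,  0.    ,  0.    ,  1.    ]])}
0.1 [[ 0.3078 -0.0002  0.9515]
 [-0.9515  0.0011  0.3078]
 [-0.0011 -1.      0.0001]]
```

View pics/scene0.png

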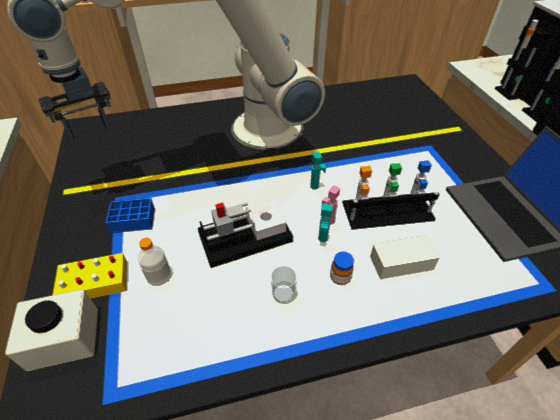

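View pics/top0.png

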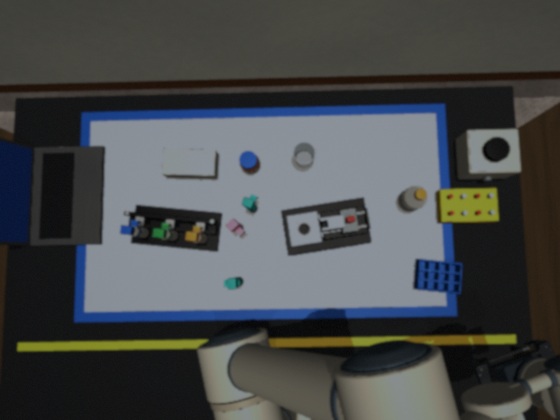

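The scene view shows the rack (caps at about 365,172 orange, 395,170 green and 425,167 blue) and the loader (red grip at 220,210). In the top view the orange cap is at about (195,235) and the bore at (304,229). I'll enlarge both areas next.

Run:
```python
import cv2,numpy as np
t=cv2.imread("pics/top0.png");s=cv2.imread("pics/scene0.png")
z=lambda im,x,y,w,h,k:cv2.resize(im[y:y+h,x:x+w],None,fx=k,fy=k,interpolation=cv2.INTER_CUBIC)
a=z(t,115,195,130,65,6)[:,:780]; b=z(s,335,150,130,80,5)
cv2.imwrite("pics/rack.png",np.vstack([a[:, :650*6//5][:, :780], np.pad(cv2.resize(b[:, :],(340,209)),((0,0),(0,440),(0,0)))]))
c=z(t,275,190,105,70,5);d=z(s,190,190,110,80,5)
o=np.zeros((600,1),np.uint8)
c=cv2.resize(c,(480,320));d=cv2.resize(d,(385,280))
cv2.imwrite("pics/loader.png",np.vstack([c,np.pad(d,((0,0),(0,95),(0,0)))]))
```

```text
(no output)
```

View pics/rack.png

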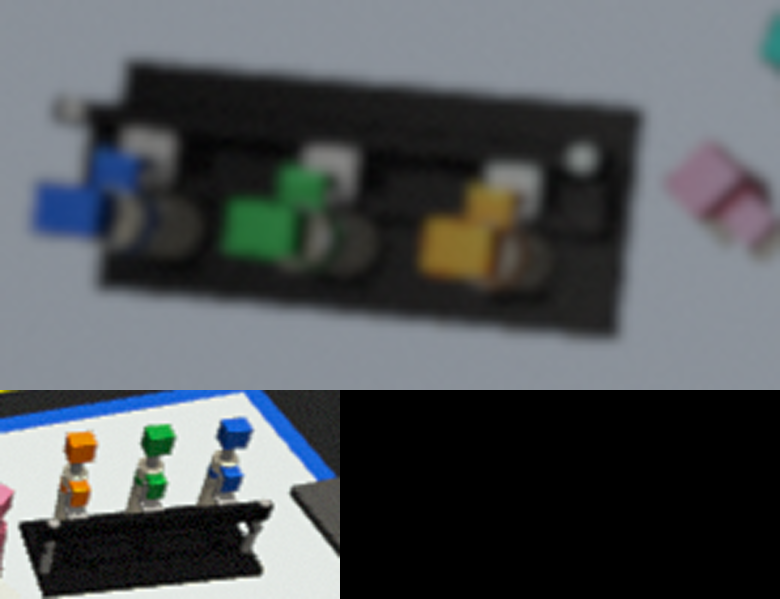

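View pics/loader.png

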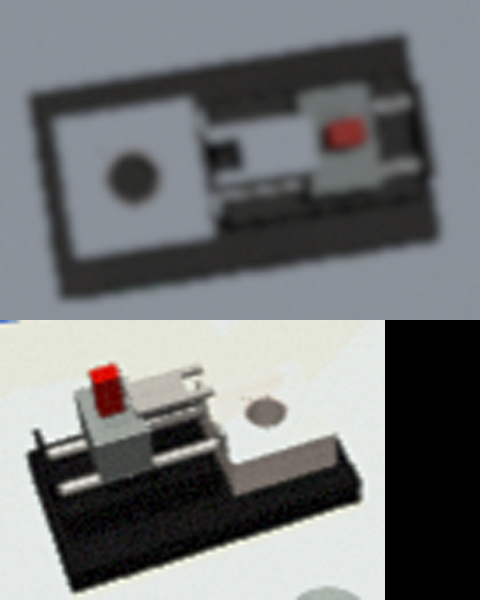

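The orange cartridge is on the rack's −y end hook, with its hanger away from the robot. The loader's +y points to the left in the top view, and the bore is clear and dark. Next I'll use masks and rays.

```bash
cat > h.py <<'E'
from bench import ctrl
import cv2,numpy as np
np.set_printoptions(precision=4,suppress=True)
def ray(n,u,v):
    p=ctrl.camera_params(n);T=p["pose"]
    d=T[:3,:3]@np.array([(u-p["cx"])/p["fx"],-(v-p["cy"])/p["fy"],-1.]);return T[:3,3],d
def plane(n,uv,z):
    o,d=ray(n,*uv);return o+d*(z-o[2])/d[2]
def tri(us,ut):
    A=[];b=[]
    for n,uv in(("scene",us),("top",ut)):
        o,d=ray(n,*uv);d=d/np.linalg.norm(d);P=np.eye(3)-np.outer(d,d);A.append(P);b.append(P@o)
    return np.linalg.lstsq(np.vstack(A),np.hstack(b),rcond=None)[0]
def proj(n,X):
    p=ctrl.camera_params(n);q=np.linalg.inv(p["pose"])@np.r_[X,1]
    return np.array([p["cx"]-p["fx"]*q[0]/q[2],p["cy"]+p["fy"]*q[1]/q[2]])
H={"orange":(8,22),"green":(45,80),"blue":(105,122),"red":(-7,4)}
def blobs(im,col,roi,smin=110,vmin=60,amin=15):
    x,y,w,h=roi;c=cv2.cvtColor(im[y:y+h,x:x+w],cv2.COLOR_BGR2HSV).astype(int)
    hh=np.where(c[...,0]>170,c[...,0]-180,c[...,0]);lo,hi=H[col]
    m=((hh>=lo)&(hh<=hi)&(c[...,1]>smin)&(c[...,2]>vmin)).astype(np.uint8)
    k,_,st,ce=cv2.connectedComponentsWithStats(m,connectivity=4)
    return [(int(st[i,4]),ce[i]+[x,y],st[i,:4]+[x,y,0,0]) for i in range(1,k) if st[i,4]>=amin]
def down(jx): # jaw direction jx (horizontal), tool y down
    jx=np.r_[jx[:2],0]/np.linalg.norm(jx[:2]);y=np.array([0,0,-1.]);return np.c_[jx,y,np.cross(jx,y)]
E
python3 - <<'E'
from h import *
s=cv2.imread("pics/scene0.png");t=cv2.imread("pics/top0.png")
for c in("orange","green","blue"):
    for b in blobs(s,c,(335,150,110,60)): print("scene",c,b,"capZ",plane("scene",b[1],.156)[:2])
    for b in blobs(t,c,(115,195,110,65)): print("top",c,b)
rs=blobs(s,"red",(195,190,60,40));rt=blobs(t,"red",(335,200,40,40));print(rs,rt)
if rs and rt:
    print("grip scene",plane("scene",rs[0][1],.145),"top",plane("top",rt[0][1],.145),"tri",tri(rs[0][1],rt[0][1]))
# bore: dark circle in block top
for n,im,(x,y,w,h) in(("top",t,(290,215,29,29)),("scene",s,(255,208,22,16))):
    g=cv2.cvtColor(im[y:y+h,x:x+w],cv2.COLOR_BGR2GRAY)
    th,m=cv2.threshold(g,0,1,cv2.THRESH_BINARY_INV+cv2.THRESH_OTSU)
    k,_,st,ce=cv2.connectedComponentsWithStats(m)
    i=1+st[1:,4].argmax();uv=ce[i]+[x,y];print("bore",n,th,st[i],uv,plane(n,uv,.07))
E
```

```text
scene orange (121, array([365.3471, 171.3554]), array([360, 166,  12,  13])) capZ [0.5151 0.1817]
scene orange (80, array([364. , 188.9]), array([358, 184,  12,  11])) capZ [0.5836 0.1485]
top orange (168, array([192.2202, 234.4881]), array([185, 227,  16,  15]))
scene green (104, array([395.4231, 168.4904]), array([390, 163,  12,  13])) capZ [0.525  0.2727]
scene green (59, array([394.0169, 186.1186]), array([391, 182,   8,  10])) capZ [0.5939 0.2348]
top green (154, array([159.7468, 230.6688]), array([152, 222,  17,  16]))
scene blue (620, array([388.8   , 156.7129]), array([335, 150, 110,  20])) capZ [0.4695 0.2779]
scene blue (119, array([424.2773, 166.1092]), array([419, 161,  12,  12])) capZ [0.5362 0.3605]
scene blue (62, array([422.8387, 183.3226]), array([419, 179,   9,  10])) capZ [0.6034 0.319 ]
top blue (147, array([129.1565, 226.8163]), array([121, 219,  18,  15]))
[(106, array([220.2547, 209.7358]), array([216, 203,  10,  15]))] [(43, array([349.9767, 218.6512]), array([346, 216,   9,   6]))]
grip scene [ 0.5535 -0.2523  0.145 ] top [ 0.5556 -0.2532  0.145 ] tri [ 0.5554 -0.2526  0.147 ]
bore top 102.0 [  8   8  12  12 103] [303.8447 228.5049] [ 0.5364 -0.1259  0.07  ]
bore scene 173.0 [ 5  4 12  9 79] [265.481  215.9494] [ 0.5382 -0.1259  0.07  ]
```

```bash
cat >> h.py <<'E'
RY=np.array([.0211,.1788,0]);RY/=np.linalg.norm(RY);RX=np.array([RY[1],-RY[0],0])
BORE=np.array([.5373,-.1259,.03]);LY=np.array([-.0175,.1268,0]);LY/=np.linalg.norm(LY);LX=np.array([LY[1],-LY[0],0])
def cart_bounds(n,c,X=RX,Y=RY): # pixel bounds of cap, c=cap centre
    P=np.array([proj(n,c+a*.012*X+b*.015*Y+[0,0,d*.014]) for a in(-1,1) for b in(-1,1) for d in(-1,1)])
    return P.min(0),P.max(0)
E
python3 - <<'E'
from h import *
for c in([.5151,.1817,.156],[.525,.2727,.156],[.5362,.3605,.156]):
    print(cart_bounds("top",np.array(c)),cart_bounds("scene",np.array(c)))
cap=np.array([.5151,.1817,.156])
for s in(1,-1):
    q=ctrl.ik(cap+[0,0,.1],down(s*RX));print(s,q)
    q=ctrl.ik(BORE+[0,0,.3],down(s*LX));print(s,q)
E
```

```text
(array([184.5115, 230.9913]), array([198.9806, 241.3517])) (array([358.5428, 164.612 ]), array([372.3866, 178.107 ]))
(array([151.0987, 228.0211]), array([166.3547, 238.4207])) (array([388.2082, 161.7856]), array([402.8558, 175.1821]))
(array([119.0062, 224.5632]), array([135.0124, 235.0107])) (array([416.6805, 159.4405]), array([432.1028, 172.7558]))
1 [13.1658 18.3603 82.6037 -0.     79.036  19.8961]
1 [-19.3876  16.0956  74.4932  -0.      89.4112 -27.2455]
-1 [  13.1658   18.3603   82.6037   -0.       79.036  -160.1039]
-1 [-19.3876  16.0956  74.4932  -0.      89.4112 152.7545]
```

Predicted cap bounds match the mask in both views to within 1 px. Now to approach, grasp and lift 30 mm.

Run:
```python
from h import *
cap=np.array([.5151,.1817,.156])-.0015*RX
R=down(RX); g=cap-[0,0,.019]
p=ctrl.current_tool_pos();ctrl.move_l([p[0],p[1],.36],vel=.25)
ctrl.goto(g+[0,0,.12],R)
ctrl.command_gripper(.6)
ctrl.move_l(g,vel=.12)
print("at",ctrl.current_tool_pos(),ctrl.current_contact_force())
ctrl.command_gripper(0)
print("width mm",ctrl.current_grip_width()*91,ctrl.current_contact_force(),ctrl.current_tool_pos())
ctrl.move_l(g+[0,0,.03],vel=.06)
print(ctrl.current_contact_force(),ctrl.current_t())
for n in("scene","top"): cv2.imwrite(f"pics/{n}1.png",ctrl.read_camera(n))
s=cv2.imread("pics/scene1.png")
cv2.imwrite("pics/lift.png",cv2.resize(s[100:240,300:460],None,fx=4,fy=4,interpolation=cv2.INTER_CUBIC))
```

```text
at [0.514  0.182  0.1376] [-0.4126 -0.1844 -0.4863]
width mm 23.640590468043825 [0.1734 0.0079 1.5282] [0.5137 0.1819 0.1371]
[-0.1165  0.1251 -1.8239] 7.0
```

View pics/lift.png

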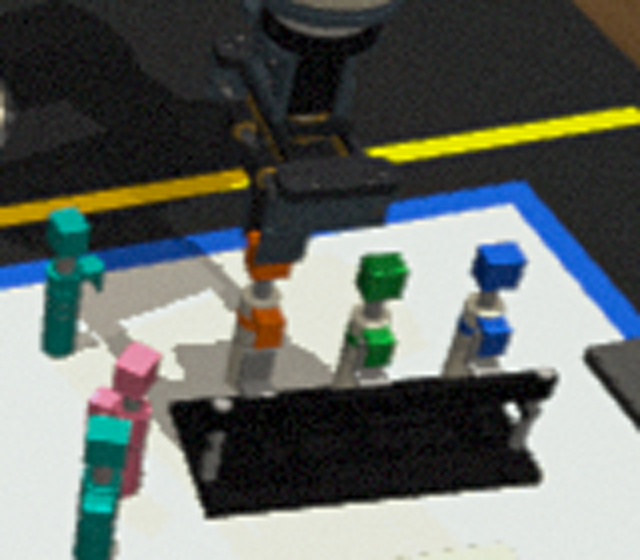

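The cartridge is held (jaw width 23.6 mm against a 24 mm cap) and has risen off the tongue, with green and blue unmoved. I'll pull it clear along −x, raise it, and take it to above the bore.

Run:
```python
from h import *
p=ctrl.current_tool_pos()
p=p-.05*RX; ctrl.move_l(p,vel=.08)
p[2]=.137+.16; ctrl.move_l(p,vel=.2)   # foot 0.19
b=np.r_[BORE[:2],.137+.16]
ctrl.move_l(b,vel=.2,ori=down(LX))
b[2]=.137+.06; ctrl.move_l(b,vel=.12)   # foot 0.09
ctrl.sleep(.3)
print(ctrl.current_tool_pos(),ctrl.current_grip_width()*91,ctrl.current_contact_force(),ctrl.current_t())
for n in("scene","top"): cv2.imwrite(f"pics/{n}2.png",ctrl.read_camera(n))
s=cv2.imread("pics/scene2.png");t=cv2.imread("pics/top2.png")
a=cv2.resize(s[130:260,190:330],None,fx=4,fy=4,interpolation=cv2.INTER_CUBIC)
cv2.imwrite("pics/over.png",a)
for bl in blobs(s,"orange",(240,130,70,90),amin=8):print("scene",bl)
for bl in blobs(t,"orange",(270,190,70,70),amin=8):print("top",bl)
f=np.r_[b[:2],.09]
print("pred axis px: foot",proj("scene",f),"barrel top",proj("scene",f+[0,0,.09]),"foot edges",[proj("scene",f+s*.015*np.array([.17,.985,0])) for s in(-1,1)],"hanger arm centre",proj("scene",f+.0285*LX+[0,0,.076]))
```

```text
[ 0.5375 -0.126   0.1974] 23.990166494923933 [-0.2615  0.1686 -1.0075] 11.7167
scene (15, array([265.6667, 142.2   ]), array([260, 141,  11,   3]))
scene (14, array([248.9286, 146.8571]), array([247, 145,   6,   5]))
scene (11, array([255.0909, 159.5455]), array([254, 158,   4,   5]))
scene (58, array([263.4483, 181.5862]), array([257, 173,  14,  14]))
scene (98, array([266.5816, 197.4082]), array([260, 192,  12,  12]))
pred axis px: foot [265.224  211.0313] barrel top [264.3152 188.29  ] foot edges [array([260.0236, 211.3286]), array([270.4173, 210.7345])] hanger arm centre [268.1893 198.8274]
```

View pics/over.png

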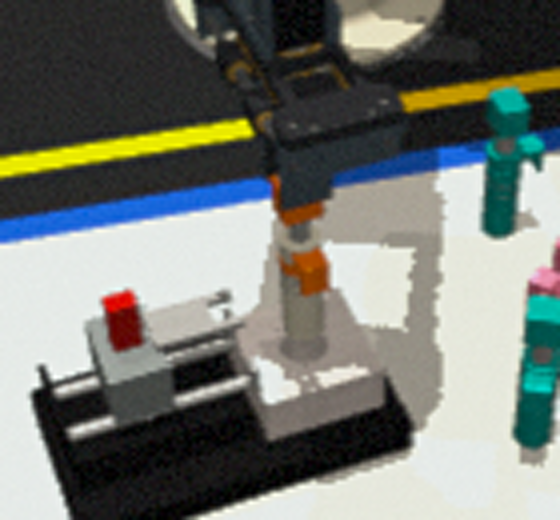

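The cartridge is upright above the bore. The barrel centre is at about 265.5 px against 265.2 predicted, and the hanger faces +x, away from the lock. I'll lower it with contact sensing.

Run:
```python
from h import *
p=ctrl.current_tool_pos().copy()
p[:2]=BORE[:2]
for z,v in((.172,.05),(.145,.04),(.132,.015)):
    p[2]=z;c=ctrl.move_l(p,vel=v,contact_N=6)
    print(z,c,ctrl.current_tool_pos(),ctrl.current_contact_force(),ctrl.current_wrist_torque())
    if c:break
print(ctrl.current_t(),ctrl.current_grip_width()*91)
```

```text
0.172 False [ 0.5369 -0.1258  0.1717] [-1.9948 -0.7089 -2.9761] [0.0265 0.6951 0.0039]
0.145 False [ 0.5372 -0.1259  0.1449] [-2.5914  0.8052 -3.9102] [-0.076   0.884   0.0447]
0.132 True [ 0.5374 -0.1259  0.1374] [-0.0593  1.0538  6.3443] [ 0.0297 -0.0783  0.0714]
13.8583 23.825975915138
```

Contact came at TCP z 0.1374, and 0.137 was expected for a seated cartridge. Now release, retreat, and work the lock.

Run:
```python
from h import *
ctrl.command_gripper(.55); ctrl.sleep(.2)
p=ctrl.current_tool_pos().copy(); p[2]=.26; ctrl.move_l(p,vel=.1)
print("released",ctrl.current_contact_force(),ctrl.current_t())
g=np.array([.5548,-.2527,.135])
ctrl.move_l(g+[0,0,.125],vel=.2,ori=down(LX))
s=ctrl.read_camera("scene");cv2.imwrite("pics/scene3.png",s)
cv2.imwrite("pics/seated.png",cv2.resize(s[130:260,190:330],None,fx=4,fy=4,interpolation=cv2.INTER_CUBIC))
f=BORE; print("pred cap bounds",cart_bounds("scene",f+[0,0,.126],LX,LY),[b for b in blobs(s,"orange",(245,150,50,70))])
```

```text
released [0.2351 0.7632 0.8589] 16.0333
pred cap bounds (array([257.7555, 186.7496]), array([271.3001, 202.5304])) [(144, array([264.7847, 194.5347]), array([259, 188,  13,  14])), (87, array([267.092 , 212.2989]), array([261, 207,  12,  12]))]
```

View pics/seated.png

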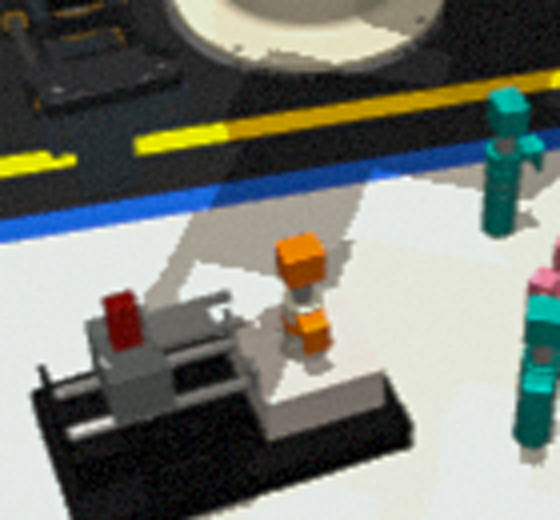

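The cartridge is seated: cap centre at (264.8,194.5), with (264.5,194.6) predicted. Next is sliding the lock.

Run:
```python
from h import *
g=np.array([.5548,-.2527,.135])
ctrl.command_gripper(.5)
ctrl.move_l(g,vel=.1,contact_N=8); print("down",ctrl.current_tool_pos())
ctrl.command_gripper(0); print("w",ctrl.current_grip_width()*91,ctrl.current_contact_force())
p=ctrl.current_tool_pos().copy();c=ctrl.move_l(p+.045*LY,vel=.05,contact_N=15);print(c,ctrl.current_contact_force())
if not c:
    c=ctrl.move_l(p+.067*LY,vel=.02,contact_N=12);print(c,ctrl.current_contact_force())
q=ctrl.current_tool_pos();print("travel",(q-p)@LY,"dist to bore",(BORE-q)@LY,ctrl.current_t())
```

```text
down [ 0.5551 -0.2529  0.1356]
w 15.788124895851405 [-5.7426 -0.6701  4.7215]
False [-4.9983  1.3826  4.648 ]
True [-0.4962 -3.9364  4.2153]
travel 0.056043983181359495 dist to bore 0.07192484911768787 20.8833
```

Contact came at 71.9 mm from the bore axis, and the end stop is at 72 mm. I'll release, back off and check.

Run:
```python
from h import *
p=ctrl.current_tool_pos().copy()
c=ctrl.move_l(p+.004*LY,vel=.02,contact_N=15);print("press",c,(ctrl.current_tool_pos()-p)@LY,ctrl.current_contact_force())
ctrl.command_gripper(.5);p=ctrl.current_tool_pos().copy();p[2]=.3;ctrl.move_l(p,vel=.15)
ctrl.move_l(p-.22*LY,vel=.2);ctrl.sleep(.3)
s=ctrl.read_camera("scene");t=ctrl.read_camera("top")
cv2.imwrite("pics/final.png",np.hstack([cv2.resize(s[140:260,190:330],(420,360),interpolation=3),cv2.resize(t[190:260,275:350],(380,360),interpolation=3)]))
r=blobs(s,"red",(195,180,70,50),vmin=40);print(r,"pred stop",proj("scene",np.r_[(BORE-.072*LY)[:2],.145]))
rt=blobs(t,"red",(310,200,60,40),vmin=40);print(rt)
for b in r:
    x=plane("scene",b[1],.145);print("grip dist",(BORE-x)@LY,[(BORE-plane("top",k[1],.145))@LY for k in rt])
print([b for b in blobs(s,"orange",(245,170,50,50))],[b[1] for c in("green","blue") for b in blobs(s,c,(335,155,110,45))])
print(ctrl.current_t(),ctrl.current_contact_force())
```

```text
press True -9.669083857267496e-05 [-1.1468 -6.1882  1.5548]
[(108, array([240.0741, 204.0185]), array([236, 197,   9,  15]))] pred stop [239.9816 204.4718]
[(45, array([329.5778, 222.1778]), array([326, 219,   8,   7]))]
grip dist 0.07122889053861327 [np.float64(0.07150496684877494)]
[(140, array([264.6714, 194.6786]), array([259, 188,  12,  15])), (89, array([267.0337, 212.2022]), array([261, 207,  12,  12]))] [array([395.3905, 168.5238]), array([394.0169, 186.1525]), array([360.8252, 158.9029]), array([439.5684, 160.2842]), array([424.2773, 166.1092]), array([422.8387, 183.3226])]
24.625 [-0.1102 -0.0808  1.4795]
```

View pics/final.png

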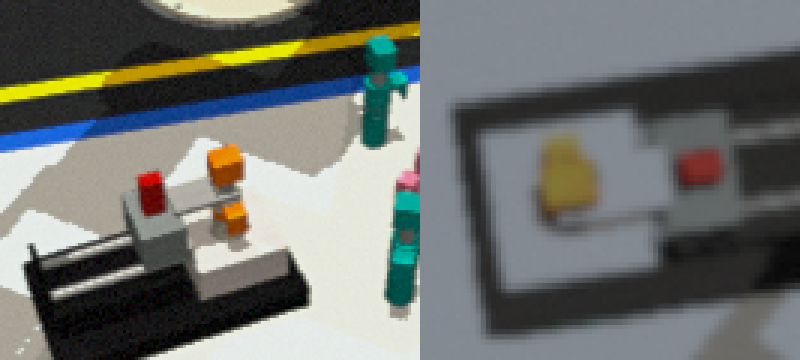

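The fork surrounds the neck, the grip is at its stop in both views, the cartridge is still seated, and green and blue are unmoved.

```bash
python3 -c "
from bench import ctrl
ctrl.sign_off()"
```

```text
the job is handed in; nothing more can be done
```

The orange cartridge is loaded in the bore, the lock is closed around its neck, and I handed the job in at about 24.6 s. The hand-in reports no verdict, so the results below are my own checks.

- **Cartridge:** I lifted it off the hook by its cap and lowered it until it touched the bottom, with the tool at 137.4 mm height against 137 expected. After I let go and closed the lock, its cap was within 1 px of where a seated cartridge should appear.
- **Lock:** I slid it 56 mm to firm contact, which put the grip 71.9 mm from the bore axis; the end stop is at 72 mm. A second push moved it no further. The scene and top cameras put the grip at 71.2 mm and 71.5 mm.
- **Green and blue:** their positions in the image are unchanged, within 0.1 px.
- **Bystanders:** I did not measure these separately. The arm stayed clear of them throughout.
- **Force readings:** after the first contact with the end stop, the reading I printed was only about 4 N, below the 12 N trigger. That is why I did the second push. No check failed or disagreed beyond that.

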